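# Set the slit on the bench inspection light

### The job

Set the bench inspection light to its slit for checking ground edges: turn the aperture wheel by its centre knob until the whole slit, the only long aperture among the round ones, shows in the open port, not under the blank cap. Then let go of the knob.

Things in the scene. Friction and masses are not known exactly. Their poses are not given: they have to be found in the camera images.
- knob (a point): Black bar knob at the centre of the aperture wheel, which lies level on a fixed round grey drum, 210 mm across. The point is on the wheel's upright axis at mid-bar, 93 mm above the bench. Bar 46 mm long, 16 wide, 34 high (76 to 110 mm above the bench), on a 24 mm stem. Its length lies along the line from axis to slit: this point's x axis, turning with the wheel; z up.
- slit (a point): Centre of the slit, the one long aperture in the aluminium wheel (184 mm across, top 46 mm above the bench): a black slot 34 mm long, 9 wide, pointing outward, its centre 62 mm from the axis. Five round black apertures, 10 to 26 mm, sit at the same radius, 60 degrees apart. x points outward.
- open_port (a point): Centre of the window: of two fixed steel rings over the wheel, the open one (hole 52 mm, outside 68 mm, 50 to 61 mm above the bench). The point is 62 mm from the wheel's axis, 56 mm above the bench. The other ring, 120 degrees round at the same radius, is shut by a solid steel blank cap, top 64 mm above the bench. Only the knob is higher.
- wheel (a joint): Turn of the wheel, rad, growing anticlockwise seen from above. At 0 the slit lies midway between the ports; it is centred in one at 1.047, in the other at -1.047. Starts within -0.4 to 0.4, so 0.65 to 1.45 rad of turn, one way or the other, sets it. Stops at -3 and 3. Stiff (0.06 N m), no clicks, stays where it is left.

How it is judged:
At the end, for the whole second after the job is handed in: The slit's centre is within 12 mm, seen from above, of the open port's centre, so that the whole slit shows in it, and the wheel is at rest (horizontal distance between slit and open_port below 0.012 m and velocity of joint wheel between -0.05 and 0.05 rad/s); the robot touches nothing.
It also fails if it takes over 26 s, if anything falls off the work surface, if the arm or the gripper's body presses on something with over 40 N, if the wrist force passes 120 N, or if a joint passes its speed limit or range.

### The arm

A 6-joint arm with a two-finger parallel gripper is mounted at the origin on the work surface. World frame = base frame: x ahead of the robot, y to its left, z up, the work surface at z = 0. Lengths are in m, angles in rad, forces in N, time in s.
With the tool pointing down it reaches from about 0.3 to 0.75 m from the base axis. Payload 8.5 kg.
Tool frame: the origin (TCP) lies at the very end of the fingers, on their centre line; the grasp point (between the pads) lies 19 mm behind it (bot.tcp_to_grasp is the distance from the TCP to the grasp point, in m); z points along the fingers, y is the line along which they close (so a half turn about z gives the same grasp; the last joint's range is limited). The gripper opens to 85 mm and grips with 20 to 120 N. Pads are 22 mm wide; open, the fingers measure 114 mm over their backs; the gripper's body (76 mm by 85 mm) begins 54 mm behind the grasp point. The pads swing forward as they close: fully open they stand 13 mm farther back than shut.
Start: joints at [1.068, 0.381, 1.297, -0, 1.464, -0.215], TCP at [0.156, 0.527, 0.231] pointing down, gripper open.
Joint ranges: [-3.11, 3.11], [-0.89, 2.33], [0.22, 2.48], [-1.42, 4.56], [0.17, 2.85], [-2.88, 2.88]. Speed limits (rad/s): [2.39, 2.39, 3.14, 3.14, 3.14, 3.14].

### API

Orientations are given as a rotation vector (axis times angle).
In Python, from plant import status, eyes, ticket, bot gives the robot as it stands.
- The arm moves only by the tool carry_out, never from a script. Its argument "increments" is a list of rows, each a list of 7 numbers: the shift along the tool's x, y, z in m, then the turn, a rotation vector about the tool's x, y, z in rad, then the gripper command: -1 is fully open, 1 is shut, values between are in proportion. In form: [[dx, dy, dz, wx, wy, wz, gripper], ...]. A call has 1 to 12 rows; each row is the pose to reach, as a shift and turn from the pose commanded when the call began, along the tool's axes at that moment; what a row does not reach only later rows make up. A row lasts 1/10 s, in which the tool goes at most 50 mm and 8.59 degrees, less where a joint would pass 70% of its speed; a pose out of reach is approached as far as the arm can. A call with a gripper value outside its range is refused whole. The fingers move at their own pace and stop on an object; "squeeze" is the grip in N (left out, the last holds). Time passes only in rows, so rows that repeat a pose let the fingers close. It gives the time, the measured TCP pose, the force, the opening and the grip force at its end, in the units of the state.
- status.sense(): the state, without advancing time (a new reading comes with each control period).
- eyes.read_camera(name): name is "scene" or "top"; returns a dict with "img" (420x560x3 uint8, red, green, blue), "K" (3x3 intrinsics, pixels), "k1" (the pictures are not rectified: a ray, as slopes to the right and down, at radius r is drawn at 1 + k1 r^2 times it, then the intrinsics apply), "extrinsics" (4x4, takes a point from world to camera coordinates). Camera axes: x right, y down, z forward; pixel columns grow to the right and rows downward; lengths in m; the calibration is good to about 2 mm. A picture is of the moment at which its call begins. There is no depth.
- ticket.job_done(): hands the job in; it is judged then, once.
The state is a dict: "time_s": time; "q": joint angles; "dq": joint speeds; "joint_torque": joint torques, N m; "position": TCP position; "orientation": TCP orientation; "wrist_force": force on the tool from outside, world axes, zero at the start; "torque": the same for the moment, N m; "opening": finger opening in m; "grasp_force": force on a finger pad.
Only numpy, scipy, OpenCV 4.12 (cv2) and the standard library are available. Lean on these libraries where they do the work, as an engineer would, in place of code of your own. Each camera call takes 0.05 s, during which the arm holds its last target. There are 200 camera calls.

## Working session

There is one attempt and no reset: what is moved stays moved. The work goes in short steps, Python scripts to look and compute and a tool call to move; the robot and the scene stay as the last step left them, time stands still between calls to the robot, and variables do not carry over. Pictures are saved under pics/ and viewed, at most 10 in all, crops included, and the job is handed in when it is done.

Besides the shell and the picture viewer there is one more tool, called after ">>>" as a command line: name --pt "numbers of a row" for each row, then --argument value for the rest. carry_out: Moves the arm, as the interface text tells. Its arguments: {"type":"object","properties":{"increments":{"type":"array"},"squeeze":{"type":"number"}},"required":["increments"]}

```bash
mkdir -p pics; python3 - <<'E'
from plant import status, eyes, bot
import cv2,pickle,numpy as np
print(status.sense())
for n in ("top","scene"):
    c=eyes.read_camera(n); pickle.dump(c,open(n+".pkl","wb"))
    cv2.imwrite(f"pics/{n}0.png",c["img"][:,:,::-1]); print(n,c["K"].tolist(),c["k1"],np.round(c["extrinsics"],3).tolist())
E
```

```text
{'time_s': 0.0, 'q': array([ 1.06769845e+00,  3.81223568e-01,  1.29827238e+00,  5.87989859e-06,
        1.46359659e+00, -2.15264751e-01]), 'dq': array([ 1.04776152e-04,  3.47226130e-04, -1.37406547e-03,  8.15526606e-04,
        6.97306939e-04, -5.52686443e-05]), 'joint_torque': array([ 4.50695343e-04, -4.48473287e+01, -2.31273830e+01, -2.53083053e-04,
        4.78770424e-03,  4.40866586e-06]), 'position': array([0.15596834, 0.52711518, 0.23069306]), 'orientation': array([-4.50492559e-01, -3.10858638e+00,  2.20205608e-03]), 'wrist_force': array([-0.47354304, -0.38165124,  0.26971699]), 'torque': array([-0.00745872,  0.01456787,  0.05421092]), 'grasp_force': 0.0, 'opening': 0.08528334288786343}
top [[454.38278348431413, 0.0, 275.2935957868922], [0.0, 454.38278348431413, 204.92624037822205], [0.0, 0.0, 1.0]] -0.0832200671573605 [[-0.024, -1.0, 0.004, 0.045], [-0.998, 0.024, -0.053, 0.572], [0.053, -0.005, -0.999, 0.719], [0.0, 0.0, 0.0, 1.0]]
scene [[426.6882926211494, 0.0, 280.7184908143589], [0.0, 426.6882926211494, 206.4281962874923], [0.0, 0.0, 1.0]] -0.11236831081812315 [[-0.543, 0.84, 0.004, 0.275], [0.439, 0.288, -0.851, -0.189], [-0.716, -0.46, -0.525, 1.137], [0.0, 0.0, 0.0, 1.0]]
```

View pics/top0.png

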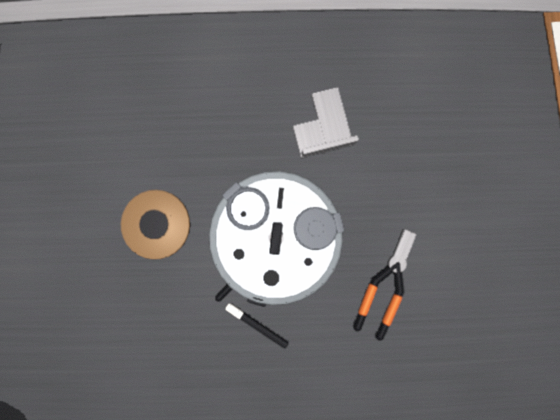

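View pics/scene0.png

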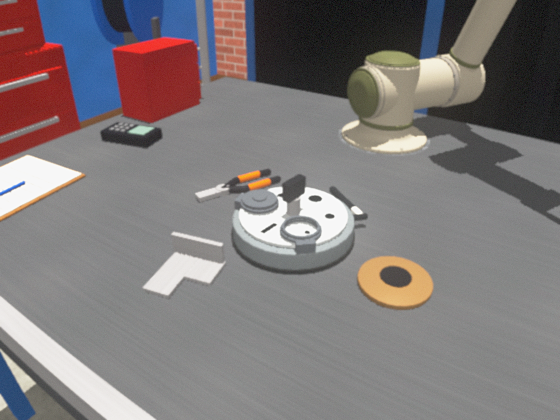

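The top view shows the wheel at about (276,237), the slit at (281,198), the open ring at (248,209) and the cap at (315,229). The slit therefore has to turn anticlockwise by about 0.9 rad. Next I'll measure these points.

```bash
cat > h.py <<'E'
import cv2,numpy as np
def ray(c,uv,z):
    d=np.array([c["k1"],0,0,0,0.])
    n=cv2.undistortPoints(np.array(uv,float).reshape(-1,1,2),c["K"],d)[:,0]
    R=c["extrinsics"][:3,:3];t=c["extrinsics"][:3,3];o=-R.T@t
    D=np.c_[n,np.ones(len(n))]@R
    return (o+D*((z-o[2])/D[:,2])[:,None])[:,:2]
def circ(P):
    s=np.linalg.lstsq(np.c_[2*P,np.ones(len(P))],(P**2).sum(1),rcond=None)[0]
    return s[:2],np.sqrt(s[2]+s[:2]@s[:2])
def blobs(c,ctr):
    g=cv2.cvtColor(c["img"],cv2.COLOR_RGB2GRAY)
    w=((g>185)*255).astype(np.uint8)
    cs=[k for k in cv2.findContours(w,cv2.RETR_EXTERNAL,cv2.CHAIN_APPROX_NONE)[0]]
    k=max((k for k in cs if cv2.pointPolygonTest(cv2.convexHull(k),ctr,False)>0),key=cv2.contourArea)
    hull=cv2.convexHull(k)
    m=np.zeros_like(g);cv2.fillConvexPoly(m,hull,255)
    dk=((g<70)&(m>0)).astype(np.uint8)
    n,l,s,ce=cv2.connectedComponentsWithStats(dk)
    out=[]
    for i in range(1,n):
        if s[i,4]<12: continue
        p=np.argwhere(l==i)[:,::-1].astype(np.float32)
        out.append((ce[i],s[i,4],cv2.minAreaRect(p)))
    return g,hull[:,0],out
E
python3 - <<'E'
import pickle,numpy as np,cv2
from h import *
c=pickle.load(open("top.pkl","rb"))
g,h,o=blobs(c,(276.,237.))
C,r=circ(ray(c,h,.046));print("wheel",C,r)
for ce,a,R in o:
    p=ray(c,[ce],.046)[0];d=p-C
    print(np.round(ce,1),a,np.round(R[1],1),p.round(4),"rad",np.hypot(*d).round(4),"ang",np.arctan2(d[1],d[0]).round(3))
    if a>150: print("  knob z.11",ray(c,[ce],.11), "rect",R)
for n,ctr in (("open",(248,209)),("cap",(315,229))):
    cr=c["img"][ctr[1]-24:ctr[1]+25,ctr[0]-24:ctr[0]+25]
    gg=cv2.resize(cv2.cvtColor(cr,cv2.COLOR_RGB2GRAY),None,fx=4,fy=4,interpolation=cv2.INTER_CUBIC)
    H=cv2.HoughCircles(gg,cv2.HOUGH_GRADIENT,1,200,param1=100,param2=15,minRadius=60,maxRadius=100)
    x,y,r=H[0,0]; uv=[ctr[0]-24+(x+.5)/4-.5,ctr[1]-24+(y+.5)/4-.5]
    p=ray(c,[uv],.061)[0];d=p-C
    print(n,uv,r/4,p,np.hypot(*d),np.arctan2(d[1],d[0]))
cv2.imwrite("pics/crop.png",cv2.resize(c["img"][160:315,200:350,::-1],None,fx=3.8,fy=3.8,interpolation=cv2.INTER_CUBIC))
E
```

```text
wheel [0.52114626 0.03309204] 0.0928726118831126
[279.7 198.1] 50 [ 2.5 18.2] [0.5817 0.0248] rad 0.0611 ang -0.136
[275.5 238. ] 266 [ 9.1 30.4] [0.5202 0.0329] rad 0.001 ang -2.922
  knob z.11 [[0.52144094 0.03311964]] rect ((275.5491943359375, 237.95904541015625), (9.053573608398438, 30.42000961303711), 5.194429397583008)
[238.3 253.7] 58 [7. 8.] [0.4974 0.0907] rad 0.0623 ang 1.962
[307.8 261.5] 28 [4.9 4.9] [ 0.4829 -0.016 ] rad 0.0623 ang -2.233
[270.7 277.6] 149 [12.7 12.7] [0.4596 0.0417] rad 0.0622 ang 3.002
open [np.float32(247.25), np.float32(207.75)] 21.7 [0.56723939 0.07459283] 0.062023319925277286 0.7330184598144999
cap [np.float32(314.5), np.float32(228.0)] 21.55 [ 0.53417748 -0.02642107] 0.060923088151979866 -1.3552345176765679
```

View pics/crop.png

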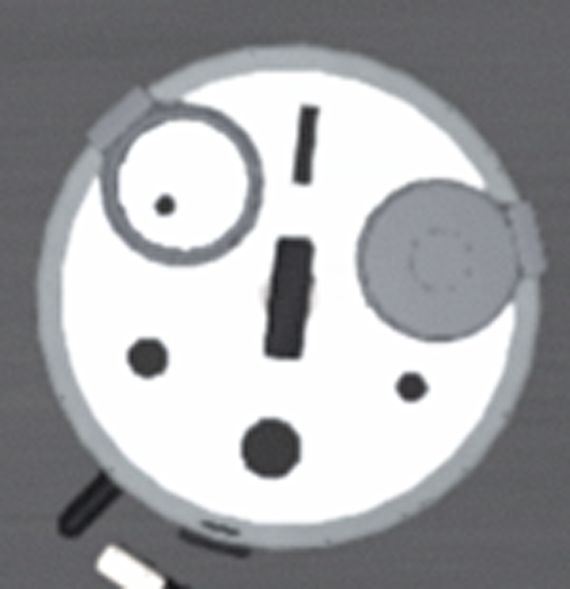

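The slit is at −0.136 rad and the open port at +0.733, so the wheel needs +0.87 rad. The axis is at (0.521, 0.033). The measured radii and sizes match the given ones. I'm moving above the knob.

>>> carry_out --pt "-0.49 -0.37 0.05 0 0 -0.15 -1" --pt "-0.49 -0.37 0.05 0 0 -0.15 -1" --pt "-0.49 -0.37 0.05 0 0 -0.15 -1" --pt "-0.49 -0.37 0.05 0 0 -0.15 -1" --pt "-0.49 -0.37 0.05 0 0 -0.15 -1" --pt "-0.49 -0.37 0.05 0 0 -0.15 -1" --pt "-0.49 -0.37 0.05 0 0 -0.15 -1" --pt "-0.49 -0.37 0.05 0 0 -0.15 -1" --pt "-0.49 -0.37 0.05 0 0 -0.15 -1" --pt "-0.49 -0.37 0.05 0 0 -0.15 -1" --pt "-0.49 -0.37 0.05 0 0 -0.15 -1" --pt "-0.49 -0.37 0.05 0 0 -0.15 -1" --squeeze 40

```text
time_s: 1.3
position: [0.51, 0.0474, 0.1826]
orientation: [-0.217, -3.134, -0.0]
wrist_force: [1.8, 0.6, -1.1]
opening: 0.0852
grasp_force: 0.0
```

```bash
cat >> h.py <<'E'
from scipy.spatial.transform import Rotation as Ro
def shift(s,target):
    R=Ro.from_rotvec(s["orientation"]).as_matrix()
    return R.T@(np.array(target)-s["position"]), np.arctan2(R[1,1],R[0,1])
E
python3 - <<'E'
from plant import status,eyes
from h import *
import pickle
c=eyes.read_camera("scene")
cv2.imwrite("pics/s1.png",c["img"][:,:,::-1])
s=status.sense();print(s["position"],s["dq"].round(3),s["q"].round(3),shift(s,[.5212,.0331,.16]))
E
```

```text
[0.51391971 0.04206544 0.18170103] [ 0.087 -0.043  0.088  0.011 -0.003  0.138] [-0.147  0.364  1.477 -0.002  1.299 -1.575] (array([-0.00844131, -0.00779779,  0.02173144]), np.float64(1.4286484797585204))
```

View pics/s1.png

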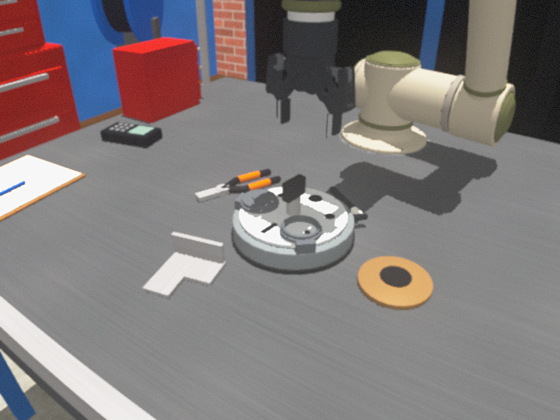

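The gripper is upright above the knob, with the knob at (292,188) and the fingertips around y = 130. I'm finishing the approach and settling.

>>> carry_out --pt "-0.008 -0.008 0.02 0 0 0 -1" --pt "-0.008 -0.008 0.02 0 0 0 -1" --pt "-0.008 -0.008 0.02 0 0 0 -1" --pt "-0.008 -0.008 0.02 0 0 0 -1" --pt "-0.008 -0.008 0.02 0 0 0 -1" --pt "-0.008 -0.008 0.02 0 0 0 -1"

```text
time_s: 1.95
position: [0.516, 0.0409, 0.1635]
orientation: [0.215, 3.133, -0.0]
wrist_force: [-0.5, -1.0, -1.3]
opening: 0.0854
grasp_force: 0.0
```

```bash
python3 - <<'E'
from plant import status
from h import *
s=status.sense();print(s["time_s"],s["position"],s["dq"].round(3),shift(s,[.5212,.0331,.076]))
E
```

```text
1.95 [0.51596318 0.04087561 0.16354442] [-0.005  0.004  0.002  0.001 -0.    -0.001] (array([-0.0061625 , -0.00698719,  0.08755063]), np.float64(1.433836009312393))
```

>>> carry_out --pt "-0.006 -0.007 0.0 0 0 0 -1" --pt "-0.006 -0.007 0.02 0 0 0 -1" --pt "-0.006 -0.007 0.04 0 0 0 -1" --pt "-0.006 -0.007 0.06 0 0 0 -1" --pt "-0.006 -0.007 0.075 0 0 0 -1" --pt "-0.006 -0.007 0.087 0 0 0 -1" --pt "-0.006 -0.007 0.087 0 0 0 -1" --pt "-0.006 -0.007 0.087 0 0 0 -1" --pt "-0.006 -0.007 0.087 0 0 0 -1"

```text
time_s: 2.85
position: [0.5215, 0.0324, 0.0767]
orientation: [0.216, 3.133, -0.0]
wrist_force: [-0.4, 0.2, -1.2]
opening: 0.0851
grasp_force: 0.0
```

```bash
python3 - <<'E'
from plant import status,eyes
from h import *
c=eyes.read_camera("scene")
cv2.imwrite("pics/s2.png",cv2.resize(c["img"][110:280,200:390,::-1],None,fx=3,fy=3))
s=status.sense();print(s["time_s"],s["position"],s["wrist_force"],shift(s,[.5212,.0331,.076]))
E
```

```text
2.9 [0.52147318 0.03247818 0.07669613] [ 0.24895206  0.66147303 -0.14023122] (array([0.00035703, 0.00057845, 0.00069557]), np.float64(1.433014795841847))
```

View pics/s2.png

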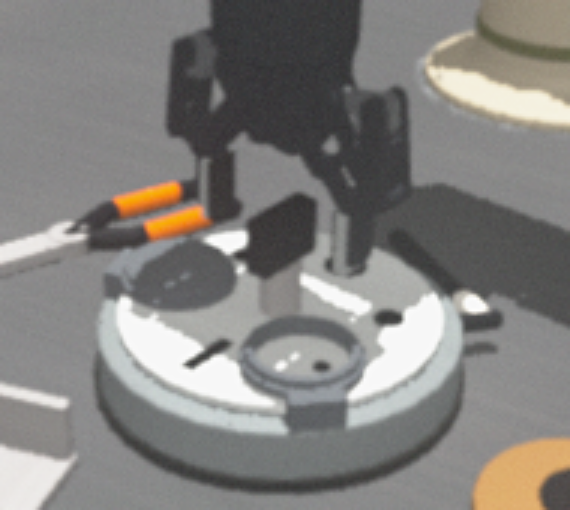

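The open fingers straddle the bar, which is near crop pixel (283,235), and they are clear of the cap and ring. Next I'll close.

>>> carry_out --pt "0 0 0 0 0 0 1" --pt "0 0 0 0 0 0 1" --pt "0 0 0 0 0 0 1" --pt "0 0 0 0 0 0 1" --pt "0 0 0 0 0 0 1" --pt "0 0 0 0 0 0 1" --pt "0 0 0 0 0 0 1" --pt "0 0 0 0 0 0 1" --squeeze 40

```text
time_s: 3.7
position: [0.5213, 0.0322, 0.0769]
orientation: [0.217, 3.133, -0.001]
wrist_force: [-3.0, -2.9, 9.3]
opening: 0.0153
grasp_force: 70.5
```

>>> carry_out --pt "0 0 0 0 0 -0.09 1" --pt "0 0 0 0 0 -0.18 1" --pt "0 0 0 0 0 -0.27 1" --pt "0 0 0 0 0 -0.36 1" --pt "0 0 0 0 0 -0.45 1" --pt "0 0 0 0 0 -0.54 1" --pt "0 0 0 0 0 -0.63 1" --pt "0 0 0 0 0 -0.72 1" --pt "0 0 0 0 0 -0.8 1" --pt "0 0 0 0 0 -0.87 1" --pt "0 0 0 0 0 -0.87 1" --pt "0 0 0 0 0 -0.87 1"

```text
time_s: 4.9
position: [0.5211, 0.033, 0.0769]
orientation: [-1.124, 2.933, 0.001]
wrist_force: [-3.0, 1.1, 10.6]
opening: 0.0154
grasp_force: 71.0
```

>>> carry_out --pt "0 0 0 0 0 0 1" --pt "0 0 0 0 0 0 1" --pt "0 0 0 0 0 0 -1" --pt "0 0 0 0 0 0 -1" --pt "0 0 0 0 0 0 -1" --pt "0 0 0 0 0 0 -1" --pt "0 0 0 0 0 0 -1" --pt "0 0 0 0 0 0 -1" --pt "0 0 0 0 0 0 -1" --pt "0 0 0 0 0 0 -1"

```text
time_s: 5.9
position: [0.521, 0.0326, 0.0759]
orientation: [1.125, -2.933, -0.0]
wrist_force: [-0.0, 0.1, -1.0]
opening: 0.0856
grasp_force: 0.0
```

>>> carry_out --pt "0 0 -0.04 0 0 0 -1" --pt "0 0 -0.08 0 0 0 -1" --pt "0 0 -0.12 0 0 0 -1" --pt "0 0 -0.12 0 0 0 -1" --pt "-0.09 0.32 -0.12 0 0 0 -1" --pt "-0.09 0.32 -0.12 0 0 0 -1" --pt "-0.09 0.32 -0.12 0 0 0 -1" --pt "-0.09 0.32 -0.12 0 0 0 -1" --pt "-0.09 0.32 -0.12 0 0 0 -1" --pt "-0.09 0.32 -0.12 0 0 0 -1" --pt "-0.09 0.32 -0.12 0 0 0 -1" --pt "-0.09 0.32 -0.12 0 0 0 -1"

```text
time_s: 7.1
position: [0.3718, 0.3334, 0.1952]
orientation: [1.131, -2.93, -0.001]
wrist_force: [-0.2, -1.1, -0.3]
opening: 0.0851
grasp_force: 0.0
```

```bash
python3 - <<'E'
from plant import status,eyes
from h import *
for _ in range(6): eyes.read_camera("scene")
c=eyes.read_camera("top");s=status.sense();print(s["time_s"],s["position"],s["dq"].round(3))
cv2.imwrite("pics/t3.png",c["img"][:,:,::-1])
C=np.array([.5211,.0331])
for ce,a,R in blobs(c,(276.,237.))[2]:
    p=ray(c,[ce],.046)[0];d=p-C
    print(np.round(ce,1),a,np.round(R[1],1),p.round(4),np.hypot(*d).round(4),np.arctan2(d[1],d[0]).round(3),"to port",np.hypot(*(p-[.5672,.0746])).round(4))
E
```

```text
7.45 [0.37459472 0.32991249 0.19582527] [ 0.003 -0.001 -0.002  0.002  0.001  0.003]
[286.7 199.1] 93 [9.9 9.9] [0.58   0.0141] 0.0619 -0.312 to port 0.0618
[247.7 208.2] 52 [18.4  2.1] [0.5673 0.0747] 0.0622 0.734 to port 0.0002
[275.8 238.1] 280 [29.7  9.2] [0.5201 0.0325] 0.0012 -2.583 to port 0.0632
[303.  266.8] 146 [13. 12.] [ 0.4749 -0.0084] 0.0621 -2.41 to port 0.1241
[263.7 276.4] 55 [7.1 7.8] [0.4617 0.0524] 0.0625 2.827 to port 0.1078
```

View pics/t3.png

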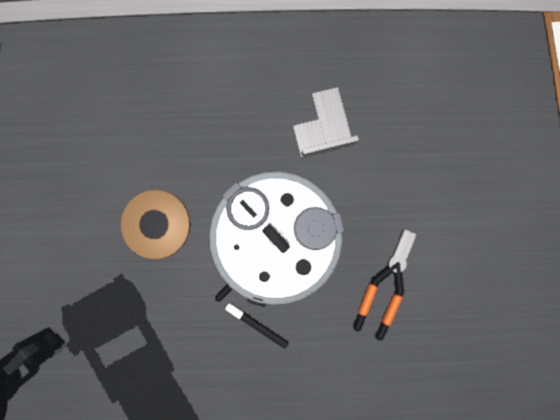

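The slit now sits at (248,208), centred in the open ring to within 1 mm. The arm is well clear, at the lower left.

```bash
python3 -c "
from plant import ticket
print(ticket.job_done())"
```

```text
the job is handed in; nothing more can be done
None
```

The slit is centred in the open port, within about 1 mm in the last top view; the knob is released, the arm is clear, and I handed the job in at about 7.5 s (no verdict was returned).

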